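# Set the switch box to the fan and start it

## Robot

A 6-joint arm with a two-finger parallel gripper is mounted at the origin on a cart in front of the work surface, level with it; the furniture and walls round the work are solid. World frame = base frame: x ahead of the robot, y to its left, z up, the work surface at z = 0. Lengths are in m, angles in rad, forces in N, time in s.
With the tool pointing down it reaches from about 0.325 to 0.775 m from the base axis. Payload 5.5 kg.
Tool frame: the origin (TCP) lies between the finger pads; the fingertips stand 8 mm ahead of it and the grasp point (between the pads) lies 11 mm behind it (tcp_to_tips is the distance from the TCP to the fingertips, in m); z points along the fingers, y is the direction in which the jaws open and shut (so a half turn about z gives the same grasp; the last joint's range is limited). The gripper opens to 88 mm and grips with 3 to 60 N. Pads are 20 mm wide; open, the fingers measure 115 mm over their backs; the gripper's body (75 mm by 178 mm) begins 61 mm behind the grasp point.
Start: joints at [1.053, 0.091, 1.231, -0, 1.82, -0.057], TCP at [0.267, 0.537, 0.231] pointing down, gripper open.
Joint ranges: [-2.87, 2.87], [-0.86, 2.18], [0.17, 2.46], [-1.51, 4.65], [0.06, 2.69], [-2.65, 2.65]. Speed limits (rad/s): [2.57, 2.57, 3.01, 3.14, 3.14, 3.14].

## Interface

Orientations are given as a unit quaternion [w, x, y, z].
In Python, from bench import * gives the robot as it stands. Calls block until the motion is done:
- move_to(position, orientation): joint-space move of the TCP to a pose.
- move_l(position, speed=0.15, orientation=None): straight line of the TCP; orientation=None keeps the orientation; speed is the mean speed in m/s.
- movej(angles): joint-space move.
- gripper_open() and close(): open the fingers fully, or close them until they stop; the grip force is fixed at half the most.
- hold(seconds).
- inverse_kinematics(position, orientation): joint angles nearest the present ones, or None.
- state(): the state.
- get_image(name): name is "scene" or "side" or "wrist"; returns a dict with "frame" (480x640x3 uint8, blue, green, red), "depth" (480x640 float32, m along the optical axis (not along the pixel's ray), 0 where there is no reading), "camera_matrix" (3x3 intrinsics, pixels), "view" (4x4, takes a point from world to camera coordinates). Camera axes: x right, y up, looking along -z (the intrinsics and any distortion apply to the point x, -y, -z); pixel columns grow to the right and rows downward; lengths in m; the calibration is good to about 2 mm. A picture is of the moment at which its call begins.
A pose or a line that the arm cannot do raises IKError and nothing moves.
- job_done(): hands the job in, once; it reports no verdict.
The state is a dict: "time": time; "joint_pos": joint angles; "dq": joint speeds; "joint_torque": joint torques, N m; "ee_pos": TCP position; "ee_rot": TCP orientation; "ft_force": force on the tool from outside, world axes, zero at the start; "moment": the same for the moment, N m; "finger_gap": finger opening in m.
Only numpy, scipy, OpenCV 4.12 (cv2) and the standard library are available. Lean on these libraries where they do the work, as an engineer would, in place of code of your own. Each camera call takes 0.05 s, during which the arm holds its last target. There are 200 camera calls.

## Task

The grey switch box feeds one of the workshop's machines at a time, and its pointer knob stands at off. Turn the knob until its pointer clicks home at the round tile that bears the fan sign (a four-armed cross), then press the start button fully down and let it come up again. Do not press the button before the pointer is there, and leave the pen and the small carton beside the box where they are.

Things in the scene. Friction and masses are not known exactly. Their poses are not given: they have to be found in the camera images.
- switch_box: Low grey box with a grey top panel, 200 (x) x 190 (y) x 70 mm high, fixed to the bench. Origin: centre of its underside; +x is its back side, away from the button. The knob's axis stands over the origin. Off is a black dash on the panel at +60 degrees from the box's x axis (towards +y); the three tiles lie at +20, -20 and -60 degrees, in an order that differs each time.
- selector (a joint): Angle of the pointer knob, rad: 0 at off, growing clockwise seen from above. It clicks at 0, 0.698, 1.396 and 2.094 (40 degrees apart), where it is drawn into place by a spring; getting over a click takes up to about 0.1 N m. End stops just beyond the first and last.
- selector_axis (a point): Point on the knob's axis at the height of the knob's top, 34 mm above the panel; turns with the knob, its x axis is the pointer's direction, z up. The knob is a black upright wing, 14 mm thick, 26 mm high (8 to 34 mm above the panel), reaching 50 mm from the axis on the pointer's side (white line on top) and 30 mm on the other, on a round foot 44 mm across and 12 mm high.
- fan_tile: White round tile, 38 mm across, 3 mm thick, lying fixed on the panel 74 mm from the knob's axis, with a black four-armed cross (28 mm, the fan sign): the target. Origin: centre of its underside, on the panel.
- lamp_tile: The same kind of tile, with a black filled disc (19 mm). Not the target.
- belt_tile: The same kind of tile, with two parallel black bars. Not the target.
- start_button_top (a point): Centre of the top of the start button, a grey round push button 28 mm across in a black housing at the panel's front right corner (70 mm in front of the knob's axis and 62 mm to its right in the box's frame); it moves down with the button.
- start_button (a joint): Travel of the start button, m: 0 up, 0.006 fully down (about 5 N); springs back.
- marker: Bystander: white pen with a black cap, 135 mm, lying to the right of the switch box. Origin: centre of its underside.
- box_screws: Bystander: small pale carton, 70x45x30 mm, to the left of the switch box. Origin: centre of its underside.

How it is judged:
On the way, in this order (a step that is already met when the one before it is completed fails the run):
1. the pointer rests at the fan tile (y of fan_tile in the frame of selector_axis between -0.012 and 0.012 m and x of fan_tile in the frame of selector_axis above 0.04 m and velocity of joint selector between -0.1 and 0.1 rad/s), for 0.2 s.
2. the start button is pressed fully down (y of fan_tile in the frame of selector_axis between -0.012 and 0.012 m and x of fan_tile in the frame of selector_axis above 0.04 m and value of joint start_button above 0.0045 m), for 0.05 s.
At the end, for the whole second after the job is handed in: the pointer's line passes within 12 mm of the centre of the fan tile (about 9 degrees) and the start button, having been pressed at least 4.5 mm down, is up again (within 1.5 mm) (y of fan_tile in the frame of selector_axis between -0.012 and 0.012 m and x of fan_tile in the frame of selector_axis above 0.04 m and value of joint start_button below 0.0015 m); the robot touches nothing.
It fails at once if the start button is pressed (over 3 mm) while the pointer is not at the fan tile (value of joint start_button above 0.003 m and not (y of fan_tile in the frame of selector_axis between -0.012 and 0.012 m and x of fan_tile in the frame of selector_axis above 0.04 m)).
It fails at once if the pen or the small carton is moved by more than 30 mm (distance of any of marker, box_screws from where it was at the start of the episode above 0.03 m).
It also fails if it takes over 48 s, if anything falls off the work surface, if the arm or the gripper's body presses on something with over 40 N, if the wrist force passes 120 N, or if a joint passes its speed limit or range.

## Working session

There is one attempt and no reset: what is moved stays moved. The work goes in short steps, each a Python script; the robot and the scene stay as the last script left them, time stands still between calls to the robot, and variables do not carry over. Pictures are saved under pics/ and viewed, about 8 in all and at most 12, crops included, and the job is handed in when it is done.

```bash
mkdir -p pics; cat > h.py <<'E'
from bench import *
import numpy as np, cv2
def snap(n,tag):
    d=get_image(n); cv2.imwrite(f'pics/{tag}.png',d['frame']); np.savez(f'pics/{tag}.npz',**{k:np.asarray(v) for k,v in d.items()}); return d
def world(d,u,v,z=None):
    "pixel -> world from depth; or on plane z"
    K=np.asarray(d['camera_matrix']);V=np.linalg.inv(np.asarray(d['view']))
    r=np.array([(u-K[0,2])/K[0,0],-(v-K[1,2])/K[1,1],-1.]);o=V[:3,3];w=V[:3,:3]@r
    if z is None: return o+w*float(d['depth'][int(round(v)),int(round(u))])
    return o+w*(z-o[2])/w[2]
E
python3 - <<'E'
from h import *
for n in('scene','side','wrist'):
    d=snap(n,n+'0'); V=np.linalg.inv(d['view']); print(n,V[:3,3].round(3),(-V[:3,2]).round(2),[k for k in d])
print(state()['time'],state()['ee_rot'])
E
```

```text
scene [0.18  0.92  0.603] [ 0.38 -0.69 -0.61] ['frame', 'depth', 'camera_matrix', 'view']
side [ 0.503 -0.357  0.628] [ 0.03  0.8  -0.6 ] ['frame', 'depth', 'camera_matrix', 'view']
wrist [0.203 0.569 0.384] [ 0.23 -0.12 -0.97] ['frame', 'depth', 'camera_matrix', 'view']
0.15 [-2.08199181e-04  2.28402081e-01  9.73566615e-01 -7.01839561e-04]
```

View pics/scene0.png

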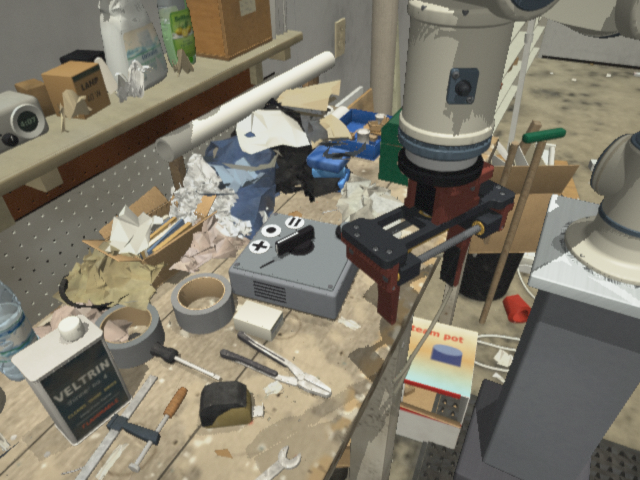

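View pics/side0.png

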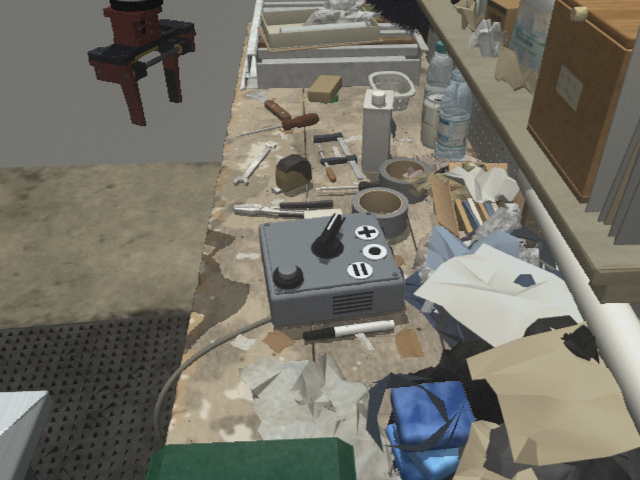

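Side view: the fan cross is at (367,232), next to off; the disc is at (374,252), the bars at (360,270), the knob at (327,247) and the button at (288,275). So the fan tile is at +20°. Next I measure from both views and check the depths.

```bash
python3 - <<'E'
import numpy as np,cv2,sys
import h
from h import world
L=lambda t:dict(np.load(f'pics/{t}.npz'))
s=L('side0');c=L('scene0')
for n,u,v,z in[('fan',367,232,.073),('lamp',374,252,.073),('belt',360,270,.073),('button',288,270,.09),('pointer tip',338,216,.104)]:
    print('side',n,world(s,u,v).round(4),world(s,u,v,z).round(4))
for n,u,v in[('fan',259,246),('lamp',271,230),('belt',294,222),('tip',281,249)]:
    print('scene',n,world(c,u,v).round(4),world(c,u,v,.073).round(4))
a=cv2.resize(s['frame'][190:350,240:440],None,fx=4,fy=4,interpolation=2);cv2.imwrite('pics/crop_s.png',a[:600])
# panel points and knob top points from depth in side & scene
for d,nm in((s,'side'),(c,'scene')):
    V,U=np.mgrid[0:480,0:640];K=d['camera_matrix'];D=d['depth'];M=np.linalg.inv(d['view'])
    P=np.stack([(U-K[0,2])/K[0,0]*D,-(V-K[1,2])/K[1,1]*D,-D,np.ones_like(D)],-1)@M.T
    P=P[...,:3][D>0]; b=P[(P[:,2]>.064)&(P[:,2]<.078)&(P[:,0]>.3)&(P[:,0]<.75)&(abs(P[:,1]-.2)<.3)]
    # largest cluster near tiles
    ctr=world(s,374,252,.073)[:2]; b=b[np.linalg.norm(b[:,:2]-ctr,axis=1)<.22]
    r=cv2.minAreaRect(b[:,:2].astype(np.float32)); print(nm,'panel z',np.median(b[:,2]),r,len(b))
    k=P[(P[:,2]>.098)&(P[:,2]<.112)&(np.linalg.norm(P[:,:2]-ctr,axis=1)<.13)]
    print('knob',len(k),k.mean(0),np.median(k[:,2]),cv2.minAreaRect(k[:,:2].astype(np.float32)))
    # anything high near the box
    q=P[(np.linalg.norm(P[:,:2]-ctr,axis=1)<.25)&(P[:,2]>.12)];print('high',len(q),q.min(0) if len(q) else '',q.max(0) if len(q) else '')
E
```

```text
side fan [0.6009 0.3848 0.0758] [0.6014 0.3886 0.073 ]
side lamp [0.6067 0.3362 0.0734] [0.6067 0.3367 0.073 ]
side belt [0.5811 0.2941 0.074 ] [0.5812 0.2953 0.073 ]
side button [0.4762 0.2747 0.0954] [0.4759 0.2812 0.09  ]
side pointer tip [0.5549 0.3933 0.103 ] [0.5548 0.3918 0.104 ]
scene fan [0.5961 0.3925 0.0738] [0.5967 0.3917 0.073 ]
scene lamp [0.6032 0.3413 0.0734] [0.6035 0.3409 0.073 ]
scene belt [0.5784 0.2977 0.0719] [0.5776 0.299  0.073 ]
scene tip [0.5431 0.4    0.0917] [0.5564 0.381  0.073 ]
side panel z 0.06967054694650437 ((0.5904279351234436, 0.29583075642585754), (0.32396820187568665, 0.3288085162639618), 0.8957577347755432) 8242
knob 460 [0.59373599 0.35685033 0.10338509] 0.10327411335821757 ((0.6395204663276672, 0.36134788393974304), (0.13968512415885925, 0.21045497059822083), 71.49238586425781)
high 26447 [0.62740143 0.0965361  0.1200227 ] [0.84379787 0.55346606 0.48601315]
scene panel z 0.06927552976943596 ((0.5937992334365845, 0.29546546936035156), (0.32752934098243713, 0.33290281891822815), 2.5588786602020264) 6574
knob 372 [0.58334146 0.35618558 0.10302196] 0.10280734221325277 ((0.6417418122291565, 0.36024579405784607), (0.15997770428657532, 0.2164728343486786), 64.16635131835938)
high 23543 [0.62501183 0.09936063 0.12001018] [0.85338329 0.55624809 0.46619172]
```

View pics/crop_s.png

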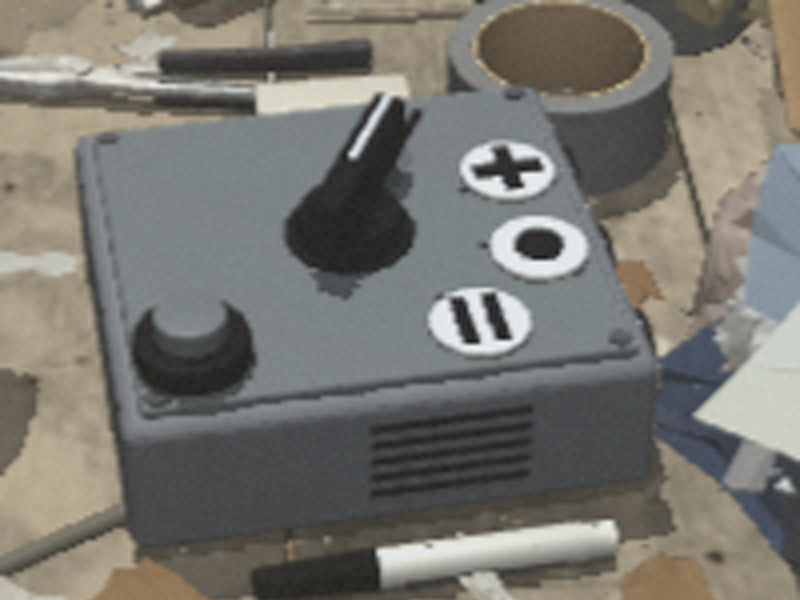

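The three tiles fit: chords are 51, 49 and 95 mm, giving the axis at about (0.532, 0.354) and a box yaw of about 8°. Before moving I check for overhead obstacles, then I take wrist views from above.

```bash
cat >> h.py <<'E'
def down(a): a=np.radians(a)/2; return [0,float(np.cos(a)),float(np.sin(a)),0]
E
python3 - <<'E'
from h import *
pts=[]
for t in('side0','scene0'):
    d=dict(np.load(f'pics/{t}.npz'));V,U=np.mgrid[0:480,0:640];K=d['camera_matrix'];D=d['depth'];M=np.linalg.inv(d['view'])
    P=np.stack([(U-K[0,2])/K[0,0]*D,-(V-K[1,2])/K[1,1]*D,-D,np.ones_like(D)],-1)@M.T
    pts.append(P[...,:3][D>0])
P=np.vstack(pts)
for lo in np.arange(.12,.6,.06):
    q=P[(P[:,2]>lo)&(P[:,2]<lo+.06)&(P[:,0]>.45)&(P[:,0]<.9)&(P[:,1]>.2)&(P[:,1]<.5)]
    print(round(lo,2),len(q),np.percentile(q[:,0],[0,1,10]).round(3) if len(q) else '')
for i,p in enumerate([[.50,.33,.27],[.53,.34,.23]]):
    if i==0: move_to(p,down(68))
    else: move_l(p)
    hold(.2); d=snap('wrist',f'w{i}'); print(np.linalg.inv(d['view'])[:3,3],state()['time'],state()['joint_pos'])
a=[cv2.imread(f'pics/w{i}.png') for i in(0,1)]
cv2.imwrite('pics/ww.png',cv2.resize(np.vstack(a),None,fx=.625,fy=.625,interpolation=cv2.INTER_AREA))
E
```

```text
0.12 9004 [0.659 0.67  0.705]
0.18 5915 [0.794 0.798 0.802]
0.24 0 
0.3 11097 [0.724 0.725 0.728]
0.36 12863 [0.739 0.746 0.752]
0.42 6004 [0.746 0.749 0.762]
0.48 0 
0.54 0 
[0.52623793 0.39746202 0.42446729] 1.6 [5.28293513e-01 1.00664305e-01 1.15081006e+00 1.03415814e-04
 1.89026981e+00 9.10267021e-01]
[0.55673129 0.40641486 0.38634976] 2.3417 [5.16542431e-01 1.70755945e-01 1.14265903e+00 8.47703335e-06
 1.82602109e+00 9.00306399e-01]
```

View pics/ww.png

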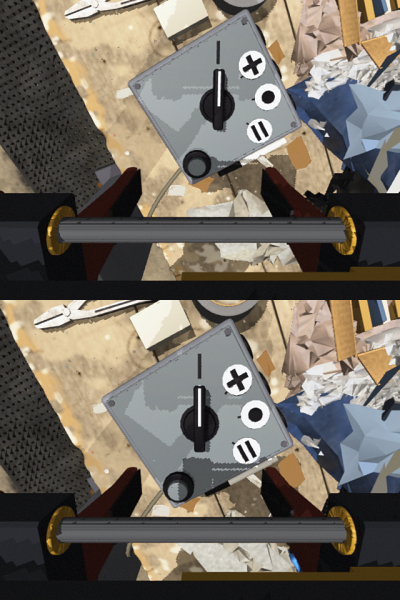

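Wrist views, in full pixels. First view: fan (402,104), lamp (427,155), belt (414,210), button (315,261), pointer straight up at the off dash. Second view: fan (378,128), lamp (408,184), belt (394,242), button (286,298). Now I refine the tiles and triangulate.

```bash
python3 - <<'E'
from h import *
D=[dict(np.load(f'pics/w{i}.npz')) for i in(0,1)]
def tile(d,u,v):
    g=(d['frame'].min(2)>185).astype(np.uint8); m=np.zeros_like(g); cv2.circle(m,(u,v),29,1,-1); g&=m
    n,l,s,c=cv2.connectedComponentsWithStats(g); ids=[i for i in range(1,n) if s[i,4]>40]
    hull=cv2.convexHull(np.argwhere(np.isin(l,ids))[:,::-1].astype(np.float32)); (x,y),(a,b),_=cv2.fitEllipse(hull); return x,y,a,b
def tri(p):
    A=[];b=[];I=np.eye(3)
    for d,(u,v) in zip(D,p):
        o=np.linalg.inv(d['view'])[:3,3]; w=world(d,u,v,0)-o; w/=np.linalg.norm(w); M=I-np.outer(w,w); A.append(M); b.append(M@o)
    return np.linalg.solve(sum(A),sum(b))
T=[]
for n,p in dict(fan=[(402,104),(378,128)],lamp=[(427,155),(408,184)],belt=[(414,210),(394,242)]).items():
    e=[tile(d,*q) for d,q in zip(D,p)]; w=[world(d,q[0],q[1],.073) for d,q in zip(D,e)]
    print(n,np.round(e,1).tolist(),'tri',tri([q[:2] for q in e]).round(4),w[0].round(4),w[1].round(4)); T.append(np.mean(w,0)[:2])
print('button tri',tri([(315,261),(286,298)]).round(4),[world(d,*q).round(4) for d,q in zip(D,[(315,261),(286,298)])])
a=np.radians([20,-20,-60]);m=.074*np.c_[np.cos(a),np.sin(a)];T=np.array(T);tm,mm=T.mean(0),m.mean(0)
X,Y=m-mm,T-tm;th=np.arctan2((X[:,0]*Y[:,1]-X[:,1]*Y[:,0]).sum(),(X*Y).sum());R=np.array([[np.cos(th),-np.sin(th)],[np.sin(th),np.cos(th)]])
t=tm-R@mm;print('yaw',np.degrees(th),'axis',t,'res',(T-m@R.T-t).round(4).tolist(),'button',t+R@[-.07,-.062])
# knob top from depth
for d in D:
    V,U=np.mgrid[0:480,0:640];K=d['camera_matrix'];Z=d['depth'];M=np.linalg.inv(d['view'])
    P=(np.stack([(U-K[0,2])/K[0,0]*Z,-(V-K[1,2])/K[1,1]*Z,-Z,np.ones_like(Z)],-1)@M.T)[...,:3][Z>0]
    k=P[(abs(P[:,2]-.104)<.008)&(np.hypot(*(P[:,:2]-t).T)<.06)];print('knob z',np.median(k[:,2]),cv2.minAreaRect(k[:,:2].astype(np.float32)))
    k=P[(np.hypot(*(P[:,:2]-t-R@[-.07,-.062]).T)<.009)];print('btn z',np.median(k[:,2]))
E
```

```text
fan [[402.9, 103.1, 42.6, 45.5], [379.1, 127.0, 47.0, 49.6]] tri [0.5998 0.3909 0.0728] [0.5997 0.391  0.073 ] [0.5998 0.3909 0.073 ]
lamp [[428.3, 154.4, 40.6, 43.9], [407.9, 182.6, 44.5, 47.0]] tri [0.6065 0.341  0.0747] [0.6069 0.3407 0.073 ] [0.6067 0.3407 0.073 ]
belt [[417.1, 213.3, 41.8, 49.9], [394.1, 241.1, 41.5, 44.7]] tri [0.5824 0.2891 0.0536] [0.5805 0.2929 0.073 ] [0.5798 0.2978 0.073 ]
button tri [0.4746 0.2861 0.0779] [array([0.4767, 0.291 , 0.0925]), array([0.4785, 0.2915, 0.0922])]
yaw 8.571733196333964 axis [0.53434344 0.3547077 ] res [[0.0004, 0.0008], [-0.0001, 0.0007], [-0.0003, -0.0015]] button [0.47436629 0.28296691]
knob z 0.10435807448555065 ((0.5379207730293274, 0.36554646492004395), (0.07928311079740524, 0.014086988754570484), 67.7297592163086)
btn z 0.0926875358638024
knob z 0.104391054382868 ((0.5380879044532776, 0.3654032349586487), (0.08059409260749817, 0.013994788751006126), 68.25843811035156)
btn z 0.09265465367264325
```

The knob's depth rectangle (80×14 mm, at 68°) puts the axis at (0.534, 0.356), top at 0.104. That agrees with the tiles. The fan direction is 28°. Now I grip the wing on its axis, turn 40° clockwise and release.

```bash
python3 - <<'E'
from h import *
f=lambda: print(np.round(state()['ft_force'],1),np.round(state()['moment'],2),round(state()['finger_gap'],4),np.round(state()['ee_pos'],4),round(state()['time'],2))
A=[.534,.356]
move_to(A+[.15],down(68)); move_l(A+[.094],.08); f()
close(); hold(.2); f()
for a in(54,41,28): move_to(A+[.094],down(a)); f()
hold(.2); gripper_open(); hold(.2); f()
move_l(A+[.15],.1); move_l([.53,.34,.23]); hold(.2)
d=snap('wrist','w2'); f()
V,U=np.mgrid[0:480,0:640];K=d['camera_matrix'];Z=d['depth'];M=np.linalg.inv(d['view'])
P=(np.stack([(U-K[0,2])/K[0,0]*Z,-(V-K[1,2])/K[1,1]*Z,-Z,np.ones_like(Z)],-1)@M.T)[...,:3][Z>0]
k=P[(abs(P[:,2]-.104)<.008)&(np.hypot(*(P[:,:2]-A).T)<.06)];print('knob z',np.median(k[:,2]),cv2.minAreaRect(k[:,:2].astype(np.float32)))
k=P[(P[:,2]>.0895)&(P[:,2]<.1)&(np.hypot(*(P[:,:2]-[.473,.285]).T)<.03)];print('btn',len(k),k.mean(0),cv2.minEnclosingCircle(k[:,:2].astype(np.float32)))
E
```

```text
[-0.3 -0.2 -0.1] [-0.06  0.08 -0.04] 0.0878 [0.5342 0.3561 0.0944] 3.62
[ 1.4 -0.3 -0.1] [-0.09 -0.1  -0.01] 0.0139 [0.5341 0.3559 0.094 ] 4.94
[ 1.6 -0.4 -1.3] [-0.12 -0.24  0.02] 0.0139 [0.5342 0.3559 0.094 ] 5.28
[ 2.6 -0.8 -0.9] [-0.18 -0.33 -0.05] 0.0137 [0.5342 0.3559 0.094 ] 5.62
[ 1.4 -2.  -0.7] [-0.2  -0.35 -0.12] 0.0138 [0.5342 0.3558 0.094 ] 5.95
[-0.2  0.4  1.3] [-0.01  0.12 -0.  ] 0.0877 [0.534 0.356 0.094] 7.56
[-0.   0.9  0. ] [-0.01  0.14 -0.01] 0.0875 [0.5297 0.3399 0.2285] 9.21
knob z 0.10434798854585003 ((0.5434630513191223, 0.3610754609107971), (0.08009172976016998, 0.01410902850329876), 27.839292526245117)
btn 774 [0.47437416 0.28574509 0.09237871] ((0.4735901355743408, 0.28511157631874084), 0.013812183402478695)
```

View pics/w2.png

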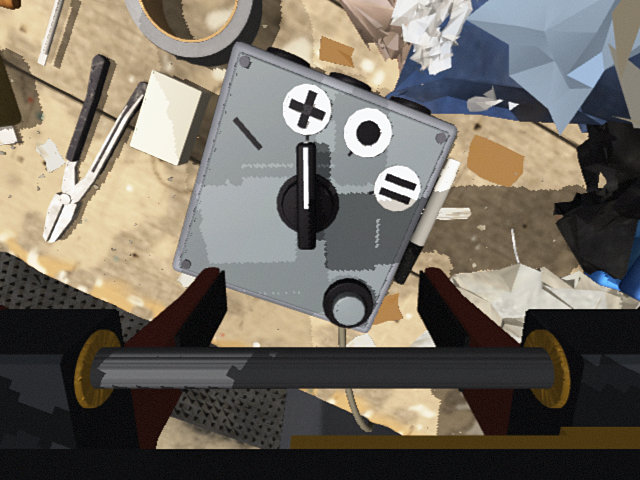

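The pointer (304,150) aims at the cross (307,108): it measures 27.8° against the expected 28°. The button is centred at (0.4736, 0.2851), top at 0.0925. Now I press it with closed fingers, watching the force.

```bash
python3 - <<'E'
from h import *
B=[.4736,.2851]
close(); move_to(B+[.13],down(28)); move_l(B+[.104],.06)
f0=np.array(state()['ft_force'])
for z in [.1005,.0985,.0965,.0955,.0945,.0938,.093,.0922]:
    move_l(B+[z],.03); hold(.08); F=(np.array(state()['ft_force'])-f0); print(z,np.round(state()['ee_pos'][2],4),F.round(1),flush=True)
    if F[2]>9: break
hold(.2); print('held',(np.array(state()['ft_force'])-f0).round(1))
move_l(B+[.14],.06); move_l([.53,.34,.23]); hold(.2)
d=snap('wrist','w3'); snap('side','side3'); print(state()['time'])
V,U=np.mgrid[0:480,0:640];K=d['camera_matrix'];Z=d['depth'];M=np.linalg.inv(d['view'])
P=(np.stack([(U-K[0,2])/K[0,0]*Z,-(V-K[1,2])/K[1,1]*Z,-Z,np.ones_like(Z)],-1)@M.T)[...,:3][Z>0]
k=P[(abs(P[:,2]-.104)<.008)&(np.hypot(*(P[:,:2]-[.534,.356]).T)<.06)];print('knob',cv2.minAreaRect(k[:,:2].astype(np.float32)))
k=P[np.hypot(*(P[:,:2]-B).T)<.01];print('btn',len(k),np.median(k[:,2]))
E
```

```text
0.1005 0.1007 [ 0.3 -0.5 -0.7]
0.0985 0.0989 [0.3 0.5 1.8]
0.0965 0.0968 [0.1 0.1 2.4]
0.0955 0.0957 [ 0.4 -0.1  4.3]
0.0945 0.0947 [0.8 0.4 4.2]
0.0938 0.0943 [0.8 0.2 5.8]
0.093 0.0942 [-0.1 -1.2  9.6]
held [0.  0.1 7.9]
16.4417
knob ((0.5432218313217163, 0.36098727583885193), (0.08054981380701065, 0.01395485270768404), 28.239097595214844)
btn 51 0.09256093406544574
```

The press bottomed out: travel stopped at TCP 0.0942 while the force rose past 5 N. The button is back at 0.0926 and the pointer still reads 28.2°. One last look at the scene.

```bash
python3 -c "
import cv2;a,b=[cv2.imread(f'pics/side{i}.png') for i in(0,3)]
cv2.imwrite('pics/fin.png',cv2.resize(b[120:400,200:480],None,fx=2,fy=2))
for n,s in dict(pen=(slice(316,345),slice(300,398)),carton=(slice(206,222),slice(300,325))).items(): print(n,cv2.absdiff(a[s],b[s]).mean())"
```

```text
pen 14.366408632418485
carton 6.6375
```

View pics/fin.png

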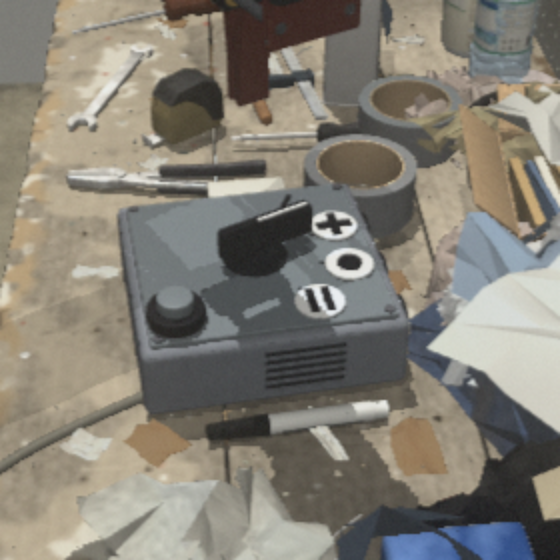

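The pointer stands at the cross tile and the button (177,300 in the crop) is up. The pen and carton are where they were (the image difference is the arm's shadow), and the gripper is clear. I'm handing in.

```bash
python3 -c "
from bench import *
job_done(); print(state()['time'])"
```

```text
the job is handed in; nothing more can be done
the job is handed in; nothing more can be done
```

I turned the knob one click to the fan tile, pressed the start button fully down and let it up. I handed the job in just after 16.4 s on the robot's clock; no verdict is reported.

- **Turn:** I gripped the knob's wing on its axis and turned it 40° clockwise. The pointer measured 27.8° after the turn and 28.2° after the press, against about 28° for the fan tile's direction.
- **Press:** With closed fingers, travel stopped at TCP height 0.0942 m while the force rose to 9.6 N, so the button was on its stop. Afterwards its top measured 0.0926 m, the same as before (0.0925 to 0.0927 m).
- **Surroundings:** In the last picture the pen and carton looked unmoved and the gripper was clear of everything. The image differences there (14 for the pen, 7 for the carton) look like the arm's shadow; I did not re-measure their positions.
- **Disagreements:** My first wrist-camera triangulation of the belt tile was off (height 0.054 instead of 0.073 m), and so was my hand-picked button pixel (about 6 mm). I used the knob and button measured from the depth images instead, which agreed with the box geometry to about 1 mm.

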